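Recharge the pantry's saturated moisture absorbers

ROBOT

A 7-joint arm with a two-finger parallel gripper is mounted at the origin on the work surface. World frame = base frame: x ahead of the robot, y to its left, z up, the work surface at z = 0. Lengths are in m, angles in rad, forces in N, time in s.
With the tool pointing down it reaches from about 0.4 to 0.925 m from the base axis. Payload 5.6 kg.
Tool frame: the origin (TCP) lies midway between the tips of the shut fingers; the grasp point (between the pads) lies 19 mm behind it; z points along the fingers, y is the direction in which the jaws open and shut (so a half turn about z gives the same grasp; the last joint's range is limited). The gripper opens to 85 mm and grips with 20 to 120 N. Pads are 22 mm wide; open, the fingers measure 114 mm over their backs; the gripper's body (76 mm by 85 mm) begins 54 mm behind the grasp point. The pads swing forward as they close: fully open they stand 13 mm farther back than shut.
Start: joints at [1.081, 0.468, -0.012, 1.603, 0.006, 1.071, -0.056], TCP at [0.281, -0.586, 0.231] pointing down, gripper open.
Joint ranges: [-2.53, 2.53], [-0.31, 2.02], [-1.57, 1.55], [0.28, 2.44], [-1.29, 4.43], [0.15, 1.84], [-2.92, 2.92]. Speed limits (rad/s): [2.57, 2.57, 3.14, 3.14, 3.14, 3.14, 3.14].

INTERFACE

Orientations are given as a unit quaternion [x, y, z, w].
In Python, from station import * gives the robot as it stands.
- The arm moves only by the tool jog_arm, never from a script. Its argument "commands" is a list of rows, each a list of 4 numbers: the shift along the tool's x, y, z in m, then the turn about the tool's z in rad. In form: [[tx, ty, tz, turn], ...]. A call has 1 to 12 rows; each row shifts and turns the pose as measured when the row begins, along the tool's axes as they then stand; what a row does not reach is not made up. A row lasts 1/10 s, in which the tool goes at most 50 mm and 8.59 degrees, less where a joint would pass 70% of its speed; a pose out of reach is approached as far as the arm can. A call is refused whole if a number of a shift passes 0.05 or a number of a turn 0.15, either way. A call with a gripper value outside its range is refused whole. "claw" is the finger opening in m, from 0 to 0.0854, set as the call begins (left out, the last holds). The fingers move at their own pace and stop on an object; "newtons" is the grip in N (left out, the last holds). Time passes only in rows, so rows that do not move let the fingers close. It gives the time, the measured TCP pose, the force and the opening at its end, in the units of the state.
- get_obs(): the state, without advancing time (a new reading comes with each control period).
- get_image(name): name is "side" or "top"; returns (picture, depth): 420x560x3 uint8, blue, green, red; 420x560 float32, m along the optical axis (not along the pixel's ray), 0 where there is no reading.
- get_calibration(name): a dict with "fx", "fy", "cx", "cy" (pixels), "D" ([k1, k2, p1, p2, k3] as OpenCV has them; the pictures are not rectified), "rvec" (rotation vector, rad) and "tvec" (3), from world to camera coordinates, as OpenCV has them. Camera axes: x right, y down, z forward; pixel columns grow to the right and rows downward; lengths in m; the calibration is good to about 2 mm. A picture is of the moment at which its call begins. get_calibration takes no time and is no camera call.
- finish_job(): hands the job in, once; it reports no verdict.
The state is a dict: "time_s": time; "q": joint angles; "joint_velocities": joint speeds; "joint_torque": joint torques, N m; "tool_pos": TCP position; "eef_rot": TCP orientation; "force": force on the tool from outside, world axes, zero at the start; "moment": the same for the moment, N m; "gripper_width": finger opening in m.
Only numpy, scipy, OpenCV 4.12 (cv2) and the standard library are available. Lean on these libraries where they do the work, as an engineer would, in place of code of your own. Each camera call takes 0.05 s, during which the arm holds its last target. There are 200 camera calls.

TASK

The drying dock has finished its cycle: switch it off at the rotary switch before you take anything out, then put the dried box or boxes from it on the tray. The boxes on the tray all look alike, but one or two of them are saturated and so about twice as heavy: lift the boxes in turn to find every heavy one, seat each of those in a bay of the dock and leave the light ones standing upright on the tray. With the loading finished, switch the dock back on; leave the food canisters alone.

Things in the scene. Friction and masses are not known exactly. Their poses are not given: they have to be found in the camera images.
- box_1: one of the moisture-absorber boxes, all alike to the eye: closed, off-white with a slate-blue slotted lid, 80 (its x) x 56 (its y) x 54 mm, with a carrying rib along x on the lid, 60 long, 14 wide, from 54 to 76 mm up; origin at the centre of its underside. A dry box weighs 0.21 to 0.29 kg, a saturated one 0.44 to 0.60 kg. It may be absent. At the start on the tray, if present.
- box_2: one of the moisture-absorber boxes, all alike to the eye: closed, off-white with a slate-blue slotted lid, 80 (its x) x 56 (its y) x 54 mm, with a carrying rib along x on the lid, 60 long, 14 wide, from 54 to 76 mm up; origin at the centre of its underside. A dry box weighs 0.21 to 0.29 kg, a saturated one 0.44 to 0.60 kg. It may be absent. At the start on the tray, if present.
- box_3: one of the moisture-absorber boxes, all alike to the eye: closed, off-white with a slate-blue slotted lid, 80 (its x) x 56 (its y) x 54 mm, with a carrying rib along x on the lid, 60 long, 14 wide, from 54 to 76 mm up; origin at the centre of its underside. A dry box weighs 0.21 to 0.29 kg, a saturated one 0.44 to 0.60 kg. It may be absent. At the start on the tray, if present.
- box_4: one of the moisture-absorber boxes, all alike to the eye: closed, off-white with a slate-blue slotted lid, 80 (its x) x 56 (its y) x 54 mm, with a carrying rib along x on the lid, 60 long, 14 wide, from 54 to 76 mm up; origin at the centre of its underside. A dry box weighs 0.21 to 0.29 kg, a saturated one 0.44 to 0.60 kg. It may be absent. At the start on the tray, if present.
- box_5: one of the moisture-absorber boxes, all alike to the eye: closed, off-white with a slate-blue slotted lid, 80 (its x) x 56 (its y) x 54 mm, with a carrying rib along x on the lid, 60 long, 14 wide, from 54 to 76 mm up; origin at the centre of its underside. A dry box weighs 0.21 to 0.29 kg, a saturated one 0.44 to 0.60 kg. It may be absent. At the start on the tray, if present.
- box_6: one of the moisture-absorber boxes, all alike to the eye: closed, off-white with a slate-blue slotted lid, 80 (its x) x 56 (its y) x 54 mm, with a carrying rib along x on the lid, 60 long, 14 wide, from 54 to 76 mm up; origin at the centre of its underside. A dry box weighs 0.21 to 0.29 kg, a saturated one 0.44 to 0.60 kg. It may be absent. At the start in the drying dock, if present.
- box_7: one of the moisture-absorber boxes, all alike to the eye: closed, off-white with a slate-blue slotted lid, 80 (its x) x 56 (its y) x 54 mm, with a carrying rib along x on the lid, 60 long, 14 wide, from 54 to 76 mm up; origin at the centre of its underside. A dry box weighs 0.21 to 0.29 kg, a saturated one 0.44 to 0.60 kg. It may be absent. At the start in the drying dock, if present.
- dock: drying dock, a fixed white appliance; footprint x -115 to 80, y -92 to 92 mm about the origin (on the worktop). Two bays at the back (+x), a grey control deck 35 mm high along the front (-x). A bay: flat grilled floor 27 mm up, 90 (x) x 66 (y) mm, in a rim 8 mm tall: 5 mm play all round a box lying along the dock's x
- bay_left (a point): centre of the floor of the bay at the dock's +y side, 27 mm above the worktop; axes as the dock's. Dock frame: (25, 50, 27) mm
- bay_right (a point): centre of the floor of the bay at the dock's -y side, 100 mm from the other. Dock frame: (25, -50, 27) mm
- switch (a joint): rotary power switch on the dock, vertical axis at (-73, 0) mm in the dock frame. 0 rad = off: white pointer line 30 degrees to the left (+y) of the dock's +x, at the grey dot. 1.047 rad = on: turned clockwise seen from above, pointer 30 degrees to the right, at the green dot. An over-centre spring snaps it to the nearer end; about 0.13 N m takes it over
- switch_grip (a point): on the switch's axis, 63 mm above the worktop; turns with the grip bar. The black bar is 58 mm long (point x, pointer end +x), 14 mm wide, from 40 to 72 mm above the worktop, over a round plate of radius 31 mm, its top 40 mm up
- tray: fixed shallow bamboo tray 230 (x) x 312 (y) mm, rim 16 mm high and 6 mm thick, floor 6 mm thick; origin at the centre of its underside. Boxes stand in some of six places at x -50 or 50, y -94, 0 or 94 mm in the tray's frame, give or take 5 mm and 0.15 rad, their x along the tray's; the other places are free
- oats: bystander: clear food canister with white lid, 95 x 95 x 115 mm, origin under its centre
- sweets: bystander: clear canister of sweets with white lid, 85 x 85 x 68 mm, origin under its centre
- biscuits: bystander: clear canister of biscuits with white lid, 95 x 95 x 95 mm, origin under its centre

How it is judged:
By the outcome, as a careful person would: the job done as asked, in the order asked, and still so for the second after the job is handed in, with the robot touching nothing.
Of box_1, box_2, box_3, box_4, box_5 only 4 to 5 are there at a start; the rules pass over those that are not, and their reading is None.
Of box_6, box_7 only 1 to 2 are there at a start; the rules pass over those that are not, and their reading is None.
At some moment in a run one of box_1, box_2, box_3, box_4, box_5 may be knocked a few centimetres aside while the robot is not near it.
Once in a run the grip may slacken for a moment while it holds something.
It also fails if it takes over 210 s, if anything falls off the work surface, if the arm or the gripper's body presses on something with over 40 N, if the wrist force passes 120 N, or if a joint passes its speed limit or range.

## Working session

There is one attempt and no reset: what is moved stays moved. The work goes in short steps, Python scripts to look and compute and a tool call to move; the robot and the scene stay as the last step left them, time stands still between calls to the robot, and variables do not carry over. Pictures are saved under pics/ and viewed, about 12 in all and at most 16, crops included, and the job is handed in when it is done.

Besides the shell and the picture viewer there is one more tool, called by a JSON object that holds its "method" and its "body". jog_arm: Moves the arm, as the interface text tells. Its arguments: {"type":"object","properties":{"commands":{"type":"array","items":{"type":"array","items":{"type":"number"}}},"claw":{"type":"number"},"newtons":{"type":"number"}},"required":["commands"]}

```bash
ls; mkdir -p pics
python3 - <<'E'
from station import *
import cv2,numpy as np
o=get_obs(); print(o)
for n in("top","side"):
    im,d=get_image(n); cv2.imwrite(f"pics/{n}0.png",im); np.save(f"{n}0.npy",d); print(get_calibration(n))
E
```

```text
pics
{'time_s': 0.0, 'q': array([ 1.08102099,  0.46835543, -0.0116084 ,  1.60364027,  0.00603619,
        1.07144479, -0.05632216]), 'joint_velocities': array([-0.00238453, -0.00033812, -0.00050208,  0.00166644, -0.00128305,
        0.00061644,  0.00101716]), 'joint_torque': array([ 3.21106372e-04, -5.32394207e+01,  2.13253027e-02, -2.51304388e+01,
        1.13063186e-02,  7.72569096e-03, -1.28814996e-06]), 'tool_pos': array([ 0.28052007, -0.58571056,  0.23034559]), 'eef_rot': array([ 9.75159216e-01,  2.21503232e-01, -2.76069808e-04, -8.63943245e-04]), 'force': array([ 0.65532072, -0.37118077, -0.18475215]), 'moment': array([ 0.00873029, -0.01370974,  0.07308299]), 'gripper_width': 0.08548068962948675}
{'fx': 485.92756593329364, 'fy': 485.92756593329364, 'cx': 275.7546093022241, 'cy': 211.55365263111318, 'D': array([0.0428919, 0.       , 0.       , 0.       , 0.       ]), 'rvec': array([ 2.09536991, -2.13157982,  0.19934949]), 'tvec': array([0.02848311, 0.60269363, 0.99211976])}
{'fx': 507.91759542130575, 'fy': 507.91759542130575, 'cx': 274.34872229915163, 'cy': 205.8289759073136, 'D': array([-0.17952958,  0.        ,  0.        ,  0.        ,  0.        ]), 'rvec': array([ 0.89770524, -2.61781961,  0.9539098 ]), 'tvec': array([0.47210419, 0.30720612, 1.09309642])}
```

View pics/top0.png

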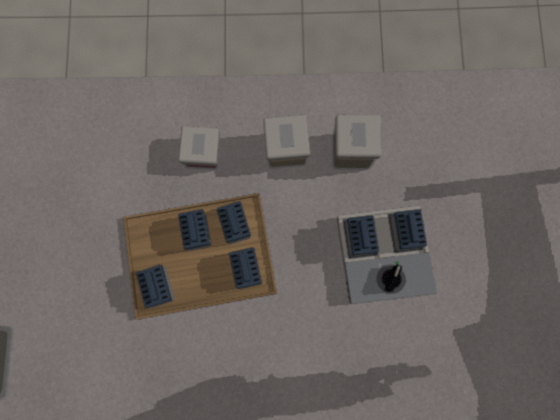

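View pics/side0.png

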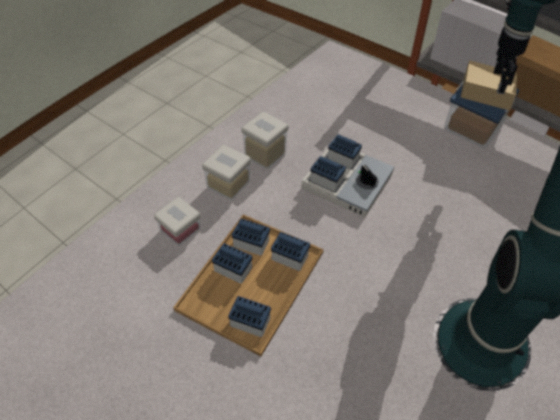

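```bash
cat > h.py <<'E'
from station import *
import cv2,numpy as np
from scipy.spatial.transform import Rotation as R
def cloud(n="top",save=None,im=None,d=None):
    if im is None: im,d=get_image(n)
    c=get_calibration(n); K=np.array([[c['fx'],0,c['cx']],[0,c['fy'],c['cy']],[0,0,1]])
    if save: cv2.imwrite(f"pics/{save}.png",im)
    h,w=d.shape; uv=np.stack(np.meshgrid(np.arange(w),np.arange(h)),-1).reshape(-1,1,2).astype(float)
    xy=cv2.undistortPoints(uv,K,c['D'])[:,0]; z=d.reshape(-1,1)
    P=np.hstack([xy*z,z]); Rm=cv2.Rodrigues(c['rvec'])[0]
    P=(P-c['tvec'])@Rm; P[z[:,0]==0]=np.nan
    return P.reshape(h,w,3),im
def rect(p):
    (c,s,a)=cv2.minAreaRect((p*1000).astype(np.float32)); 
    if s[0]<s[1]: s=s[::-1]; a+=90
    a=(a+90)%180-90
    return np.round(c,1),np.round(s,1),round(a,1)
def comps(mask,minpx=25):
    n,l,st,ce=cv2.connectedComponentsWithStats(mask.astype(np.uint8),connectivity=4)
    return [(l==i,ce[i]) for i in range(1,n) if st[i,4]>=minpx]
def boxes(P,im):
    z=P[...,2]; b=im.astype(int)
    blue=(b[...,0]-b[...,2]>8)&(z>.045)&(z<.12)&(b.sum(-1)<240)
    out=[]
    for m,c in comps(blue,150):
        q=P[m]; zz=q[:,2]; lid=np.median(zz)
        rb=q[zz>lid+.014]
        print("px",c.round(),"n",m.sum(),"lidz",round(lid*1e3,1),"rect",*rect(q[zz>lid-.008][:,:2]),
              "| rib n",len(rb),"z",(np.median(rb[:,2])*1e3).round(1) if len(rb) else None,*(rect(rb[:,:2]) if len(rb)>5 else ()))
    return blue
def pose():
    o=get_obs(); r=R.from_quat(o['eef_rot']).as_matrix()
    print("t",round(o['time_s'],2),"tcp",o['tool_pos'].round(4),"xdir",np.degrees(np.arctan2(r[1,0],r[0,0])).round(2),"zax",r[:,2].round(3),"F",o['force'].round(2),"w",o['gripper_width'].round(4))
    return o
def to(x,y,z,yaw=None):
    """print tool-frame shift to reach world x,y,z; yaw (deg) of tool x axis mod 180"""
    o=pose(); r=R.from_quat(o['eef_rot']).as_matrix()
    a=np.degrees(np.arctan2(r[1,0],r[0,0])); d=r.T@(np.array([x,y,z])-o['tool_pos'])
    t=0 if yaw is None else -np.radians((yaw-a+90)%180-90)
    print("shift",d.round(4),"turn",round(t,3),"q7",o['q'][6].round(2))
E
python3 - <<'E'
from h import *
im=cv2.imread("pics/top0.png"); P,_=cloud("top",im=im,d=np.load("top0.npy"))
z=P[...,2]; blue=boxes(P,im)
print("floor z",np.nanmedian(z[330:400,50:300]))
def region(zlo,zhi,u0,u1,v0,v1):
    m=np.zeros(z.shape,bool); m[v0:v1,u0:u1]=1; m&=(z>zlo)&(z<zhi); return m
q=P[region(.02,.2,330,450,200,310)]; print("dock",rect(q[:,:2]))
q=P[region(.03,.04,330,450,240,310)]; print("deck",rect(q[:,:2]),np.median(q[:,2]))
q=P[region(.055,.08,370,415,255,300)]; print("switchbar",rect(q[:,:2]),len(q),np.median(q[:,2]))
q=P[region(.009,.03,110,285,185,325)]; print("tray",rect(q[:,:2]),len(q))
for n,b in(("sw",(170,220,110,170)),("bi",(255,315,105,170)),("oats",(325,390,105,170))):
    q=P[region(.05,.2,*b)]; print(n,rect(q[:,:2]),q[:,2].max())
pose()
big=cv2.resize(np.hstack([im[190:320,340:450]]),None,fx=4,fy=4,interpolation=cv2.INTER_CUBIC); cv2.imwrite("pics/dock.png",big)
E
```

```text
px [234. 222.] n 790 lidz 60.9 rect [583.1 110.4] [77.9 51.7] 16.6 | rib n 186 z 81.8 [584.2 111.4] [60.4 14. ] 16.6
px [194. 229.] n 829 lidz 60.9 rect [568.8 195.7] [77.9 53.3] 10.5 | rib n 191 z 81.6 [569.8 196.9] [59.5 14.5] 10.6
px [410. 229.] n 912 lidz 81.8 rect [ 557.1 -264. ] [78.  55.3] 6.3 | rib n 212 z 102.2 [ 557.6 -264.4] [59.  15.1] 5.0
px [363. 235.] n 893 lidz 81.6 rect [ 546.3 -163.3] [78.1 55.1] 6.4 | rib n 207 z 102.2 [ 546.6 -163.3] [59.  14.6] 5.2
px [245. 268.] n 823 lidz 60.8 rect [483.3  85.2] [76.5 51.9] 11.7 | rib n 196 z 81.7 [483.9  86.3] [59.6 14.1] 11.7
px [154. 286.] n 894 lidz 61.1 rect [448.5 277.7] [76.4 54.2] 16.9 | rib n 212 z 82.0 [449.7 278.8] [59.  14.7] 17.3
floor z -1.7264350114694567e-05
dock (array([ 511.4, -219.2]), array([194.8, 187. ]), 6.0)
deck (array([ 483.1, -221.8]), array([185.9, 136.8]), -84.4) 0.035059243555113286
switchbar (array([ 457.2, -225.8]), array([57.9, 14.5]), -23.9) 223 0.07113045830531389
tray (array([518.6, 192.4]), array([313.1, 231.3]), -80.7) 2382
sw (array([756.6, 187.3]), array([85.3, 85.3]), -4.3) 0.07420525560054642
bi (array([761.9,  -6.5]), array([95.1, 94.8]), 3.7) 0.10180520937921897
oats (array([ 753.3, -159. ]), array([97.6, 93.5]), 88.6) 0.1209945979592182Traceback (most recent call last):
  File "<stdin>", line 13, in <module>
  File "h.py", line 33, in pose
    print("t",round(o['time_s'],2),"tcp",o['tool_pos'].round(4),"xdir",np.degrees(np.arctan2(r[1,0],r[0,0])).round(2),"zax",r[:,2].round(3),"F",o['force'].round(2),"w",o['gripper_width'].round(4))
                                                                                                                                                                        ^^^^^^^^^^^^^^^^^^^^^^^^
AttributeError: 'float' object has no attribute 'round'
```

```bash
sed -i "s/o\['gripper_width'\].round(4)/round(o['gripper_width'],4)/; s/o\['q'\]\[6\].round(2)/round(float(o['q'][6]),2)/" h.py
python3 - <<'E'
from h import *
to(.4567,-.2252,.15,-24); to(.4567,-.2252,.044,-24)
E
```

```text
t 0.1 tcp [ 0.2806 -0.5858  0.2304] xdir 25.59 zax [-0.001  0.001 -1.   ] F [ 0.32  0.01 -0.88] w 0.0856
shift [ 0.3146 -0.249   0.0808] turn 0.866 q7 -0.06
t 0.1 tcp [ 0.2806 -0.5858  0.2304] xdir 25.59 zax [-0.001  0.001 -1.   ] F [ 0.32  0.01 -0.88] w 0.0856
shift [ 0.3146 -0.2488  0.1868] turn 0.866 q7 -0.06
```

{"method": "jog_arm", "body": {"commands": [[0.039,-0.031,0,0],[0.039,-0.031,0,0],[0.039,-0.031,0,0],[0.039,-0.031,0,0],[0.039,-0.031,0,0],[0.039,-0.031,0,0],[0.039,-0.031,0,0],[0.039,-0.031,0,0],[0,0,0,0.144],[0,0,0,0.144],[0,0,0,0.144],[0,0,0,0.144]], "claw": 0.05, "newtons": 60}}

```text
time_s: 1.3
tool_pos: [0.455, -0.2192, 0.2252]
eef_rot: [0.997, -0.075, -0.004, -0.002]
force: [0.0, 0.5, 1.0]
gripper_width: 0.0499
```

{"method": "jog_arm", "body": {"commands": [[0,0,0.02,0.144],[0,0,0.02,0.144],[0,0,0,0]]}}

```text
time_s: 1.6
tool_pos: [0.4546, -0.2186, 0.1841]
eef_rot: [0.975, -0.223, -0.004, -0.002]
force: [0.5, -0.6, 0.2]
gripper_width: 0.05
```

```bash
python3 -c "
from h import *
to(.4567,-.2252,.044,-24)"
```

```text
t 1.6 tcp [ 0.4546 -0.2186  0.1841] xdir -25.78 zax [-0.007  0.005 -1.   ] F [ 0.48 -0.56  0.21] w 0.05
shift [0.0059 0.0052 0.1401] turn -0.031 q7 -1.66
```

{"method": "jog_arm", "body": {"commands": [[0.006,0.005,0,-0.03],[0,0,0.03,0],[0,0,0.03,0],[0,0,0.03,0],[0,0,0.03,0],[0,0,0,0]]}}

```text
time_s: 2.2
tool_pos: [0.4607, -0.2267, 0.0651]
eef_rot: [0.981, -0.196, -0.001, -0.001]
force: [0.1, 0.6, -0.8]
gripper_width: 0.0502
```

```bash
python3 -c "
from h import *
to(.4567,-.2252,.044,-24)"
```

```text
t 2.2 tcp [ 0.4607 -0.2267  0.0651] xdir -22.66 zax [-0.001  0.003 -1.   ] F [ 0.13  0.62 -0.82] w 0.0502
shift [-0.0042  0.0002  0.0211] turn 0.023 q7 -1.62
```

{"method": "jog_arm", "body": {"commands": [[-0.004,0,0.01,0.02],[0,0,0.01,0],[0,0,0,0]]}}

```text
time_s: 2.5
tool_pos: [0.4588, -0.2259, 0.047]
eef_rot: [0.979, -0.205, 0.001, -0.001]
force: [0.4, 0.8, 0.3]
gripper_width: 0.0502
```

{"method": "jog_arm", "body": {"commands": [[0,0,0,0],[0,0,0,0],[0,0,0,0],[0,0,0,0],[0,0,0,0]], "claw": 0.005, "newtons": 40}}

```text
time_s: 3.0
tool_pos: [0.4592, -0.2283, 0.049]
eef_rot: [0.978, -0.206, 0.003, 0.0]
force: [0.4, -0.9, -3.9]
gripper_width: 0.0128
```

{"method": "jog_arm", "body": {"commands": [[0,0,0,-0.14],[0,0,0,-0.14],[0,0,0,-0.14],[0,0,0,-0.14],[0,0,0,-0.14],[0,0,0,-0.14],[0,0,0,-0.14],[0,0,0,-0.07],[0,0,0,0]]}}

```text
time_s: 3.9
tool_pos: [0.4587, -0.2253, 0.049]
eef_rot: [0.943, 0.332, 0.002, -0.0]
force: [1.1, 0.3, -4.4]
gripper_width: 0.0133
```

```bash
python3 -c "
from h import *
to(.4567,-.2252,.044,36)"
```

```text
t 3.9 tcp [ 0.4587 -0.2253  0.049 ] xdir 38.75 zax [ 0.003  0.002 -1.   ] F [ 1.12  0.26 -4.36] w 0.0133
shift [-0.0015 -0.0014  0.005 ] turn 0.048 q7 -0.77
```

{"method": "jog_arm", "body": {"commands": [[0,0,0,0],[0,0,0,0],[0,0,0,0]], "claw": 0.04}}

```text
time_s: 4.2
tool_pos: [0.4596, -0.2253, 0.0499]
eef_rot: [0.943, 0.332, 0.002, 0.001]
force: [-0.4, 0.1, -1.2]
gripper_width: 0.0403
```

{"method": "jog_arm", "body": {"commands": [[0,0,-0.03,0],[0,0,-0.045,0],[0,0,-0.045,0],[0.03,-0.04,0,0.144],[0.03,-0.04,0,0.144],[0.03,-0.04,0,0.144],[0.03,-0.04,0,0.1],[0,0,0,0],[0,0,0,0]]}}

```text
time_s: 5.1
tool_pos: [0.4947, -0.0355, 0.1778]
eef_rot: [0.997, 0.081, 0.005, 0.001]
force: [-0.8, -0.5, 0.3]
gripper_width: 0.0401
```

```bash
python3 -c "
from h import *
P,im=cloud('top',save='a1'); boxes(P,im); z=P[...,2]
m=np.zeros(z.shape,bool); m[255:300,365:420]=1; m&=(z>.055)&(z<.08); print('sw',rect(P[m][:,:2]),m.sum())
to(.5466,-.1633,.14,6)
cv2.imwrite('pics/a1c.png',cv2.resize(im[180:330,110:450],None,fx=2.3,fy=2.3))"
```

```text
px [234. 222.] n 812 lidz 60.9 rect [583.  110.3] [77.1 51.7] 16.6 | rib n 182 z 81.7 [584.6 111.5] [60.1 13.7] 16.5
px [194. 229.] n 848 lidz 60.9 rect [568.9 195.6] [77.8 53.3] 10.6 | rib n 192 z 81.5 [569.7 197.2] [60.  14.8] 9.7
px [410. 229.] n 920 lidz 81.7 rect [ 557.1 -263.4] [78.3 53.9] 5.5 | rib n 208 z 102.0 [ 558. -265.] [59.2 15.6] 6.8
px [367. 234.] n 593 lidz 82.5 rect [ 547.  -173.6] [77.7 36.5] 4.9 | rib n 205 z 102.5 [ 546.8 -163.3] [58.7 14.7] 5.4
px [245. 268.] n 841 lidz 61.0 rect [483.4  85.6] [76.9 52.2] 12.1 | rib n 194 z 81.6 [484.   86.3] [58.8 14.1] 12.1
px [154. 286.] n 894 lidz 61.1 rect [448.8 277.7] [76.6 54.2] 17.0 | rib n 208 z 81.9 [449.8 279.1] [59.8 15. ] 17.1
sw (array([ 457.1, -225.7]), array([57.6, 14.6]), 36.8) 230
t 5.15 tcp [ 0.4949 -0.035   0.178 ] xdir 9.29 zax [ 0.011 -0.001 -1.   ] F [0.65 1.6  0.33] w 0.0401
shift [0.0299 0.1349 0.0386] turn 0.057 q7 -1.56
```

View pics/a1c.png

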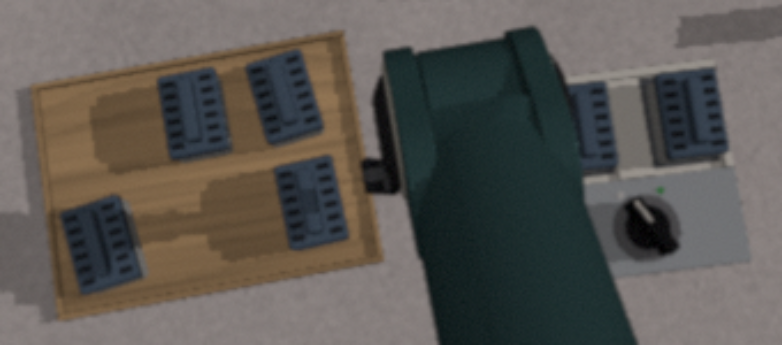

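Off (36.8° = dock axis + 30°). Next, the left bay box.

{"method": "jog_arm", "body": {"commands": [[0.008,0.034,0,0.05],[0.008,0.034,0,0],[0.008,0.034,0,0],[0.006,0.033,0.02,0],[0,0,0.01,0],[0,0,0,0]]}}

```text
time_s: 5.75
tool_pos: [0.5405, -0.1775, 0.148]
eef_rot: [0.999, 0.053, 0.006, 0.002]
force: [-0.1, 0.9, 0.4]
gripper_width: 0.0399
```

```bash
python3 -c "
from h import *
to(.5466,-.1633,.084,5.5)"
```

```text
t 5.75 tcp [ 0.5405 -0.1775  0.148 ] xdir 6.03 zax [ 0.011 -0.004 -1.   ] F [-0.07  0.86  0.35] w 0.0399
shift [ 0.0069 -0.0138  0.064 ] turn 0.009 q7 -1.37
```

{"method": "jog_arm", "body": {"commands": [[0.007,-0.014,0.02,0.01],[0,0,0.01,0],[0,0,0,0],[0,0,0,0]]}}

```text
time_s: 6.15
tool_pos: [0.5449, -0.1643, 0.1185]
eef_rot: [0.999, 0.047, 0.005, 0.003]
force: [1.1, -0.1, -0.1]
gripper_width: 0.0397
```

```bash
python3 -c "
from h import *
to(.5466,-.1633,.084,5.5)"
```

```text
t 6.15 tcp [ 0.5449 -0.1643  0.1185] xdir 5.39 zax [ 0.011 -0.005 -1.   ] F [ 1.13 -0.07 -0.11] w 0.0397
shift [ 0.0015 -0.001   0.0345] turn -0.002 q7 -1.42
```

{"method": "jog_arm", "body": {"commands": [[0.001,-0.001,0.017,0],[0,0,0.017,0],[0,0,0,0]]}}

```text
time_s: 6.45
tool_pos: [0.5476, -0.1646, 0.0872]
eef_rot: [0.999, 0.047, 0.008, 0.004]
force: [-0.3, 0.1, 0.0]
gripper_width: 0.0399
```

{"method": "jog_arm", "body": {"commands": [[0,0,0,0],[0,0,0,0],[0,0,0,0],[0,0,0,0],[0,0,0,0]], "claw": 0.005, "newtons": 80}}

```text
time_s: 6.95
tool_pos: [0.5487, -0.1655, 0.0907]
eef_rot: [0.999, 0.047, 0.009, 0.005]
force: [0.8, -0.3, -1.7]
gripper_width: 0.0116
```

{"method": "jog_arm", "body": {"commands": [[0,0,-0.015,0],[0,0,-0.015,0],[0,0,0,0],[0,0,0,0],[0,0,0,0]]}}

```text
time_s: 7.45
tool_pos: [0.548, -0.1651, 0.1237]
eef_rot: [0.999, 0.047, 0.01, 0.005]
force: [0.2, -0.4, -2.9]
gripper_width: 0.0119
```

```bash
python3 -c "
from h import *
to(.4692,.1843,.13,9.3)"
```

```text
t 7.45 tcp [ 0.548  -0.1651  0.1237] xdir 5.44 zax [ 0.02  -0.009 -1.   ] F [ 0.16 -0.41 -2.86] w 0.0119
shift [-0.0452 -0.3552 -0.011 ] turn -0.067 q7 -1.42
```

{"method": "jog_arm", "body": {"commands": [[0,0,-0.02,0],[0,-0.02,-0.02,0],[-0.005,-0.038,0,0],[-0.005,-0.038,0,0],[-0.005,-0.038,0,0],[-0.005,-0.038,0,-0.03],[-0.005,-0.038,0,-0.03],[-0.005,-0.038,0,0],[-0.005,-0.038,0,0],[-0.005,-0.03,0,0],[0,-0.01,0,0],[0,0,0,0]]}}

```text
time_s: 8.65
tool_pos: [0.4639, 0.1638, 0.156]
eef_rot: [0.997, 0.076, 0.006, 0.005]
force: [0.7, -0.7, -2.1]
gripper_width: 0.0118
```

```bash
python3 -c "
from h import *
to(.4692,.1843,.067,9.3)"
```

```text
t 8.65 tcp [0.4639 0.1638 0.156 ] xdir 8.77 zax [ 0.013 -0.008 -1.   ] F [ 0.73 -0.71 -2.07] w 0.0118
shift [ 0.0073 -0.0204  0.0889] turn -0.009 q7 -2.04
```

{"method": "jog_arm", "body": {"commands": [[0.007,-0.02,0,-0.01],[0,0,0.025,0],[0,0,0.025,0],[0,0,0,0]]}}

```text
time_s: 9.05
tool_pos: [0.4716, 0.1789, 0.1044]
eef_rot: [0.997, 0.078, 0.007, 0.006]
force: [-1.2, -0.9, -2.0]
gripper_width: 0.0118
```

```bash
python3 -c "
from h import *
to(.4692,.1843,.070,9.3)"
```

```text
t 9.05 tcp [0.4716 0.1789 0.1044] xdir 8.97 zax [ 0.015 -0.012 -1.   ] F [-1.19 -0.9  -1.98] w 0.0118
shift [-0.002  -0.0062  0.0342] turn -0.006 q7 -2.12
```

{"method": "jog_arm", "body": {"commands": [[0,-0.005,0.02,0],[0,0,0.008,0],[0,0,0.006,0],[0,0,0,0]]}}

```text
time_s: 9.45
tool_pos: [0.4746, 0.1789, 0.0712]
eef_rot: [0.997, 0.075, 0.008, 0.008]
force: [0.0, -0.4, -2.3]
gripper_width: 0.0116
```

{"method": "jog_arm", "body": {"commands": [[0,0,0,0],[0,0,0,0],[0,0,0,0]], "claw": 0.04}}

```text
time_s: 9.75
tool_pos: [0.4769, 0.179, 0.0739]
eef_rot: [0.997, 0.074, 0.01, 0.007]
force: [-0.7, 0.4, 1.1]
gripper_width: 0.0399
```

{"method": "jog_arm", "body": {"commands": [[0,0,-0.03,0],[0,0,-0.04,0],[0,0,0,0]]}}

```text
time_s: 10.05
tool_pos: [0.4757, 0.1805, 0.147]
eef_rot: [0.997, 0.075, 0.011, 0.007]
force: [0.3, -0.1, -0.3]
gripper_width: 0.0402
```

```bash
python3 -c "
from h import *
to(.5575,-.2645,.14,5.7)"
```

```text
t 10.05 tcp [0.4757 0.1805 0.147 ] xdir 8.57 zax [ 0.022 -0.012 -1.   ] F [ 0.34 -0.1  -0.27] w 0.0402
shift [0.0145 0.4521 0.0143] turn 0.05 q7 -2.09
```

{"method": "jog_arm", "body": {"commands": [[0,0.03,0,0],[0.001,0.044,0,0],[0.001,0.044,0,0.05],[0.002,0.044,0,0],[0.002,0.044,0,0],[0.002,0.044,0,0],[0.002,0.044,0,0],[0.002,0.044,0,0],[0.001,0.044,0,0],[0,0.035,0,0],[0,0.015,0,0],[0,0,0,0]]}}

```text
time_s: 11.25
tool_pos: [0.543, -0.2614, 0.1563]
eef_rot: [0.998, 0.052, 0.017, 0.007]
force: [-0.5, 0.2, -0.8]
gripper_width: 0.0398
```

```bash
python3 -c "
from h import *
P,im=cloud('top'); boxes(P,im); 
to(.5575,-.2645,.12,5.7)"
```

```text
px [234. 222.] n 802 lidz 61.1 rect [583.1 110.3] [77.6 51.6] 16.5 | rib n 186 z 81.8 [583.9 111.3] [59.4 13.8] 16.4
px [194. 229.] n 838 lidz 61.1 rect [568.9 195.5] [77.7 53.2] 9.7 | rib n 193 z 81.5 [569.8 197.2] [60.3 14.5] 10.9
px [407. 215.] n 181 lidz 81.8 rect [ 583.7 -260.1] [51.2 23.8] -84.0 | rib n 44 z 102.7 [ 579.1 -261.7] [15.1 13.5] -3.9
px [412. 242.] n 291 lidz 80.9 rect [ 530.3 -265.9] [54.1 25.8] -88.9 | rib n 45 z 102.2 [ 534.6 -266.9] [14.5 12.4] -85.7
px [245. 268.] n 801 lidz 60.8 rect [483.   85.1] [75.9 52.1] 11.4 | rib n 196 z 81.6 [483.9  86.3] [59.1 14.1] 11.9
px [201. 274.] n 840 lidz 61.0 rect [472.8 178. ] [76.4 53.3] 9.0 | rib n 204 z 81.5 [473.9 179.5] [59.9 14.3] 8.8
px [154. 286.] n 850 lidz 61.1 rect [449.  277.7] [76.3 53.6] 17.0 | rib n 205 z 81.8 [449.5 278.7] [58.8 14.7] 17.3
t 11.3 tcp [ 0.543  -0.2598  0.1563] xdir 6.1 zax [ 0.034 -0.011 -0.999] F [-0.22  0.11 -0.64] w 0.0403
shift [0.0127 0.0057 0.0368] turn 0.007 q7 -1.23
```

{"method": "jog_arm", "body": {"commands": [[0.014,0.005,0.03,0.01],[0,0,0,0]]}}

```text
time_s: 11.5
tool_pos: [0.5592, -0.2588, 0.1266]
eef_rot: [0.999, 0.05, 0.017, 0.005]
force: [-0.6, 0.3, -0.9]
gripper_width: 0.0395
```

```bash
python3 -c "
from h import *
to(.5575,-.2645,.085,5.7)"
```

```text
t 11.5 tcp [ 0.5592 -0.2588  0.1266] xdir 5.77 zax [ 0.034 -0.009 -0.999] F [-0.58  0.28 -0.88] w 0.0395
shift [-0.0036  0.005   0.0415] turn 0.001 q7 -1.26
```

{"method": "jog_arm", "body": {"commands": [[-0.003,0.005,0.025,0],[0,0,0.017,0],[0,0,0,0]]}}

```text
time_s: 11.8
tool_pos: [0.5599, -0.2561, 0.0861]
eef_rot: [0.998, 0.056, 0.018, 0.004]
force: [-0.3, 0.5, -0.1]
gripper_width: 0.0398
```

{"method": "jog_arm", "body": {"commands": [[0,0,0,0],[0,0,0,0],[0,0,0,0],[0,0,0,0]], "claw": 0.005}}

```text
time_s: 12.2
tool_pos: [0.5611, -0.2565, 0.0908]
eef_rot: [0.998, 0.057, 0.02, 0.007]
force: [0.4, -0.7, -2.8]
gripper_width: 0.0125
```

{"method": "jog_arm", "body": {"commands": [[0,0,-0.04,0],[0,0,-0.04,0],[0,0,0,0]]}}

```text
time_s: 12.5
tool_pos: [0.557, -0.253, 0.1728]
eef_rot: [0.998, 0.058, 0.019, 0.005]
force: [0.7, -0.6, -1.2]
gripper_width: 0.0123
```

```bash
python3 -c "
from h import *
to(.5527,.2933,.15,9.3)"
```

```text
t 12.5 tcp [ 0.557  -0.253   0.1728] xdir 6.64 zax [ 0.038 -0.008 -0.999] F [ 0.68 -0.62 -1.2 ] w 0.0123
shift [ 0.058  -0.5434  0.0185] turn -0.046 q7 -1.23
```

{"method": "jog_arm", "body": {"commands": [[0.004,-0.03,0,0],[0.005,-0.045,0,0],[0.005,-0.045,0,0],[0.005,-0.045,0,0],[0.005,-0.045,0,-0.04],[0.005,-0.045,0,0],[0.005,-0.045,0,0],[0.005,-0.045,0,0],[0.005,-0.045,0,0],[0.005,-0.045,0,0],[0.005,-0.035,0,0],[0,-0.02,0,0]]}}

```text
time_s: 13.7
tool_pos: [0.5353, 0.2597, 0.1651]
eef_rot: [0.997, 0.076, 0.015, 0.003]
force: [-0.8, -0.2, -2.2]
gripper_width: 0.0119
```

```bash
python3 -c "
from h import *
to(.5527,.2933,.07,9.3)"
```

```text
t 13.7 tcp [0.5353 0.2597 0.1651] xdir 8.75 zax [ 0.03  -0.004 -1.   ] F [-0.77 -0.16 -2.22] w 0.0119
shift [ 0.0195 -0.0313  0.0954] turn -0.01 q7 -2.16
```

{"method": "jog_arm", "body": {"commands": [[0.018,-0.025,0,-0.01],[0,0,0.03,0],[0,0,0.02,0],[0,0,0,0]]}}

```text
time_s: 14.1
tool_pos: [0.5449, 0.2971, 0.1128]
eef_rot: [0.996, 0.087, 0.012, 0.001]
force: [-0.4, -1.0, -2.5]
gripper_width: 0.0122
```

```bash
python3 -c "
from h import *
to(.5527,.2933,.07,9.3)"
```

```text
t 14.1 tcp [0.5449 0.2971 0.1128] xdir 10.04 zax [ 0.025  0.001 -1.   ] F [-0.4  -1.   -2.53] w 0.0122
shift [0.006  0.0049 0.043 ] turn 0.013 q7 -2.22
```

{"method": "jog_arm", "body": {"commands": [[0.006,0.004,0.025,0],[0,0,0.012,0],[0,0,0.006,0],[0,0,0,0]]}}

```text
time_s: 14.5
tool_pos: [0.5513, 0.2952, 0.0702]
eef_rot: [0.996, 0.088, 0.012, 0.0]
force: [0.2, 0.4, -2.6]
gripper_width: 0.0122
```

{"method": "jog_arm", "body": {"commands": [[0,0,0,0],[0,0,0,0],[0,0,0,0]], "claw": 0.04}}

```text
time_s: 14.8
tool_pos: [0.5528, 0.2967, 0.0739]
eef_rot: [0.996, 0.088, 0.014, -0.001]
force: [0.3, 0.7, 0.1]
gripper_width: 0.0398
```

{"method": "jog_arm", "body": {"commands": [[0,0,-0.03,0],[0,0,-0.04,0],[0,0,0,0]]}}

```text
time_s: 15.1
tool_pos: [0.5513, 0.2973, 0.1478]
eef_rot: [0.996, 0.088, 0.015, -0.002]
force: [-0.0, 1.3, -0.1]
gripper_width: 0.0402
```

```bash
python3 -c "
from h import *
to(.5698,.197,.12,10.6)"
```

```text
t 15.1 tcp [0.5513 0.2973 0.1478] xdir 10.1 zax [ 0.03   0.006 -1.   ] F [-0.02  1.3  -0.06] w 0.0402
shift [-0.0002  0.102   0.0278] turn -0.009 q7 -2.19
```

{"method": "jog_arm", "body": {"commands": [[0,0.035,0.01,0],[0,0.035,0.01,0],[0,0.02,0,0],[0,0,0,0]]}}

```text
time_s: 15.5
tool_pos: [0.5701, 0.209, 0.1317]
eef_rot: [0.996, 0.09, 0.02, -0.003]
force: [0.6, 0.2, -0.0]
gripper_width: 0.0397
```

```bash
python3 -c "
from h import *
to(.5698,.197,.064,10.6)"
```

```text
t 15.5 tcp [0.5701 0.209  0.1317] xdir 10.28 zax [ 0.039  0.01  -0.999] F [ 0.64  0.15 -0.02] w 0.0397
shift [-0.0051  0.012   0.0675] turn -0.006 q7 -2.05
```

{"method": "jog_arm", "body": {"commands": [[-0.005,0.011,0.03,0],[0,0,0.025,0],[0,0,0.012,0],[0,0,0,0]]}}

```text
time_s: 15.9
tool_pos: [0.5714, 0.2021, 0.0656]
eef_rot: [0.996, 0.09, 0.023, -0.005]
force: [0.5, -0.3, -0.0]
gripper_width: 0.0398
```

```bash
python3 -c "
from h import *
to(.5698,.197,.064,10.6)"
```

```text
t 15.9 tcp [0.5714 0.2021 0.0656] xdir 10.35 zax [ 0.045  0.014 -0.999] F [ 0.52 -0.34 -0.01] w 0.0398
shift [-0.0026  0.0048  0.0014] turn -0.004 q7 -2.08
```

Add to h.py:
```python
def wait(n):
    F=[]
    for i in range(n):
        get_image("top"); o=get_obs(); F.append(o['force'][2])
    F=np.array(F); print("Fz",F.round(1),"mean last half",F[n//2:].mean().round(2),"w",round(o['gripper_width'],4),"tcp",o['tool_pos'].round(4))
```

```text
(no output)
```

{"method": "jog_arm", "body": {"commands": [[-0.002,0.004,0.001,0]], "claw": 0.005}}

```text
time_s: 16.0
tool_pos: [0.5704, 0.1999, 0.0652]
eef_rot: [0.996, 0.091, 0.024, -0.006]
force: [0.5, 1.0, 0.0]
gripper_width: 0.0267
```

```bash
python3 -c "
from h import *
wait(6)"
```

```text
Fz [ 1.4 -2.6 -3.1 -3.1 -2.7 -3.2] mean last half -2.98 w 0.0117 tcp [0.5702 0.198  0.0648]
```

{"method": "jog_arm", "body": {"commands": [[0,0,-0.02,0],[0,0,-0.005,0]]}}

```text
time_s: 16.5
tool_pos: [0.5683, 0.1975, 0.0896]
eef_rot: [0.996, 0.09, 0.022, -0.005]
force: [-0.2, 0.7, -3.1]
gripper_width: 0.0122
```

```bash
python3 -c "
from h import *
pose();wait(8);pose()"
```

```text
t 16.5 tcp [0.5683 0.1975 0.0896] xdir 10.36 zax [ 0.043  0.014 -0.999] F [-0.17  0.7  -3.07] w 0.0122
Fz [-3.6 -3.  -2.4 -3.2 -3.1 -4.3 -3.8 -2.8] mean last half -3.53 w 0.0121 tcp [0.5668 0.1965 0.087 ]
t 16.9 tcp [0.5668 0.1965 0.087 ] xdir 10.35 zax [ 0.039  0.013 -0.999] F [ 0.26 -0.81 -2.81] w 0.0121
```

```bash
python3 -c "
from h import *
wait(10);pose()"
```

```text
Fz [-2.5 -2.8 -2.9 -2.4 -2.  -2.4 -3.1 -3.  -2.2 -2.7] mean last half -2.68 w 0.0116 tcp [0.5671 0.1967 0.0877]
t 17.4 tcp [0.5671 0.1967 0.0877] xdir 10.35 zax [ 0.04   0.013 -0.999] F [ 0.44  0.82 -2.72] w 0.0116
```

{"method": "jog_arm", "body": {"commands": [[0,0,0.018,0],[0,0,0.005,0]]}}

```text
time_s: 17.6
tool_pos: [0.5689, 0.1972, 0.0653]
eef_rot: [0.996, 0.09, 0.022, -0.005]
force: [-0.7, -0.4, -2.8]
gripper_width: 0.0119
```

{"method": "jog_arm", "body": {"commands": [[0,0,0,0],[0,0,0,0],[0,0,-0.03,0],[0,0,-0.03,0]], "claw": 0.04}}

```text
time_s: 18.0
tool_pos: [0.5651, 0.1964, 0.1247]
eef_rot: [0.996, 0.09, 0.019, -0.005]
force: [0.5, 0.3, 0.2]
gripper_width: 0.0401
```

```bash
python3 -c "
from h import *
to(.584,.1114,.12,16.5)"
```

```text
t 18.0 tcp [0.5651 0.1964 0.1247] xdir 10.37 zax [ 0.037  0.012 -0.999] F [0.5  0.29 0.23] w 0.0401
shift [0.0031 0.087  0.0043] turn -0.107 q7 -2.03
```

{"method": "jog_arm", "body": {"commands": [[0.002,0.035,0,-0.1],[0,0.032,0,0],[0,0.012,0,0],[0,0,0,0]]}}

```text
time_s: 18.4
tool_pos: [0.5911, 0.1221, 0.1342]
eef_rot: [0.989, 0.144, 0.028, -0.005]
force: [-0.4, -0.2, -0.8]
gripper_width: 0.0402
```

```bash
python3 -c "
from h import *
wait(2);to(.584,.1114,.064,16.5)"
```

```text
Fz [ 0.3 -0.2] mean last half -0.2 w 0.0399 tcp [0.5903 0.1246 0.1339]
t 18.5 tcp [0.5903 0.1246 0.1339] xdir 16.72 zax [ 0.052  0.019 -0.998] F [-0.02 -0.27 -0.2 ] w 0.0399
shift [-0.0137  0.011   0.0692] turn 0.004 q7 -1.8
```

{"method": "jog_arm", "body": {"commands": [[-0.014,0.011,0.025,0],[0,0,0.025,0],[0,0,0.014,0],[0,0,0,0]]}}

```text
time_s: 18.9
tool_pos: [0.5821, 0.1194, 0.0683]
eef_rot: [0.988, 0.15, 0.028, -0.007]
force: [-0.8, -0.2, -0.3]
gripper_width: 0.04
```

```bash
python3 -c "
from h import *
wait(1);to(.584,.1114,.064,16.5)"
```

```text
Fz [0.4] mean last half 0.44 w 0.0399 tcp [0.5826 0.12   0.0693]
t 18.95 tcp [0.5826 0.12   0.0693] xdir 17.25 zax [ 0.055  0.024 -0.998] F [0.51 0.02 0.44] w 0.0399
shift [-0.0016  0.0087  0.0051] turn 0.013 q7 -1.83
```

{"method": "jog_arm", "body": {"commands": [[-0.001,0.008,0.005,0]]}}

```text
time_s: 19.05
tool_pos: [0.585, 0.1147, 0.0654]
eef_rot: [0.988, 0.152, 0.03, -0.008]
force: [-0.1, 0.9, 0.0]
gripper_width: 0.0399
```

```bash
python3 -c "
from h import *
wait(2);to(.584,.1114,.064,16.5)"
```

```text
Fz [-1.   0.4] mean last half 0.37 w 0.0401 tcp [0.5847 0.1113 0.0642]
t 19.15 tcp [0.5847 0.1113 0.0642] xdir 17.21 zax [ 0.055  0.023 -0.998] F [0.14 0.06 0.37] w 0.0401
shift [-0.0006 -0.0003  0.0002] turn 0.012 q7 -1.82
```

{"method": "jog_arm", "body": {"commands": [[0,0,0,0]], "claw": 0.005}}

```text
time_s: 19.25
tool_pos: [0.5851, 0.111, 0.0647]
eef_rot: [0.988, 0.149, 0.029, -0.007]
force: [-0.1, -0.3, -1.3]
gripper_width: 0.0265
```

```bash
python3 -c "
from h import *
wait(5)"
```

```text
Fz [-0.7 -2.2  0.5  1.2  2. ] mean last half 1.22 w 0.0118 tcp [0.5851 0.111  0.0648]
```

{"method": "jog_arm", "body": {"commands": [[0,0,-0.02,0],[0,0,-0.005,0]]}}

```text
time_s: 19.7
tool_pos: [0.5825, 0.1103, 0.089]
eef_rot: [0.988, 0.149, 0.028, -0.007]
force: [0.4, 1.0, -1.9]
gripper_width: 0.012
```

```bash
python3 -c "
from h import *
wait(8);pose()"
```

```text
Fz [-2.7 -2.2 -2.2 -1.8 -1.9 -2.4 -2.1 -2.5] mean last half -2.24 w 0.0121 tcp [0.5812 0.1098 0.0868]
t 20.1 tcp [0.5812 0.1098 0.0868] xdir 17.19 zax [ 0.05   0.022 -0.999] F [-0.27  0.54 -2.52] w 0.0121
```

{"method": "jog_arm", "body": {"commands": [[0,0,0.018,0],[0,0,0.006,0]]}}

```text
time_s: 20.3
tool_pos: [0.5826, 0.11, 0.0646]
eef_rot: [0.988, 0.149, 0.026, -0.006]
force: [-21.5, -8.1, 47.5]
gripper_width: 0.0118
```

{"method": "jog_arm", "body": {"commands": [[0,0,0,0],[0,0,0,0],[0,0,-0.03,0],[0,0,-0.03,0]], "claw": 0.04}}

```text
time_s: 20.7
tool_pos: [0.5773, 0.1088, 0.1223]
eef_rot: [0.988, 0.15, 0.022, -0.006]
force: [0.5, -0.3, 0.0]
gripper_width: 0.0398
```

```bash
python3 -c "
from h import *
to(.484,.0863,.12,12)"
```

```text
t 20.7 tcp [0.5773 0.1088 0.1223] xdir 17.21 zax [ 0.041  0.019 -0.999] F [ 0.5  -0.3   0.05] w 0.0398
shift [-0.0957 -0.0061 -0.002 ] turn 0.091 q7 -1.77
```

{"method": "jog_arm", "body": {"commands": [[-0.035,-0.003,0,0.09],[-0.035,0.004,0,0],[-0.02,0,0,0],[0,0,0,0]]}}

```text
time_s: 21.1
tool_pos: [0.4916, 0.0871, 0.1226]
eef_rot: [0.994, 0.103, 0.027, -0.008]
force: [0.4, -0.6, 0.1]
gripper_width: 0.04
```

```bash
python3 -c "
from h import *
wait(2);to(.484,.0863,.064,12)"
```

```text
Fz [ 0.2 -0.5] mean last half -0.51 w 0.0401 tcp [0.4947 0.0878 0.1232]
t 21.2 tcp [0.4947 0.0878 0.1232] xdir 11.82 zax [ 0.056  0.023 -0.998] F [ 0.28 -0.15 -0.51] w 0.0401
shift [-0.0143 -0.      0.0584] turn -0.003 q7 -1.84
```

{"method": "jog_arm", "body": {"commands": [[-0.012,0,0.025,0],[0,0,0.023,0],[0,0,0.009,0]]}}

```text
time_s: 21.5
tool_pos: [0.4932, 0.0883, 0.0666]
eef_rot: [0.994, 0.103, 0.034, -0.01]
force: [0.2, -0.4, 0.7]
gripper_width: 0.0404
```

```bash
python3 -c "
from h import *
wait(2);to(.484,.0863,.064,12)"
```

```text
Fz [-0.1 -0.1] mean last half -0.11 w 0.0398 tcp [0.4925 0.0884 0.0668]
t 21.6 tcp [0.4925 0.0884 0.0668] xdir 11.78 zax [ 0.065  0.026 -0.998] F [-0.89  0.25 -0.11] w 0.0398
shift [-0.009   0.0003  0.0022] turn -0.004 q7 -1.92
```

{"method": "jog_arm", "body": {"commands": [[0,0,0,0]], "claw": 0.005}}

```text
time_s: 21.7
tool_pos: [0.4934, 0.0889, 0.0671]
eef_rot: [0.994, 0.103, 0.034, -0.01]
force: [0.7, 0.0, 0.2]
gripper_width: 0.0273
```

```bash
python3 -c "
from h import *
wait(5)"
```

```text
Fz [ 0.4 -4.9 -1.3 -2.  -1.9] mean last half -1.7 w 0.012 tcp [0.4932 0.0883 0.0673]
```

{"method": "jog_arm", "body": {"commands": [[0,0,-0.02,0],[0,0,-0.005,0]]}}

```text
time_s: 22.15
tool_pos: [0.4902, 0.0874, 0.092]
eef_rot: [0.994, 0.103, 0.033, -0.01]
force: [0.6, 0.3, -3.7]
gripper_width: 0.0116
```

```bash
python3 -c "
from h import *
wait(8);to(.449,.278,.13,17)"
```

```text
Fz [-4.5 -5.  -4.5 -5.1 -4.3 -4.6 -4.6 -4.2] mean last half -4.4 w 0.0119 tcp [0.4891 0.0871 0.0901]
t 22.55 tcp [0.4891 0.0871 0.0901] xdir 11.76 zax [ 0.06   0.025 -0.998] F [-0.43  0.52 -4.19] w 0.0119
shift [ 0.0022 -0.1955 -0.0374] turn -0.091 q7 -1.89
```

{"method": "jog_arm", "body": {"commands": [[0,0.01,-0.025,0],[0,0.025,-0.02,0],[0,0.035,0,0.05],[0.01,0.035,0,0.05],[0.015,0.035,0,0],[0.015,0.035,0,0],[0.01,0.03,0,0],[0,0.015,0,0]]}}

```text
time_s: 23.35
tool_pos: [0.5695, -0.129, 0.1324]
eef_rot: [0.998, 0.056, 0.028, -0.012]
force: [0.2, -0.3, -4.2]
gripper_width: 0.0122
```

```bash
python3 -c "
from h import *
wait(3);to(.558,-.1643,.10,5.8)"
```

```text
Fz [-4.5 -5.6 -4.1] mean last half -4.86 w 0.012 tcp [ 0.5674 -0.1262  0.132 ]
t 23.5 tcp [ 0.5674 -0.1262  0.132 ] xdir 6.45 zax [ 0.053  0.029 -0.998] F [-1.55  1.25 -4.13] w 0.012
shift [-0.0154  0.0375  0.0304] turn 0.011 q7 -1.47
```

{"method": "jog_arm", "body": {"commands": [[-0.008,0.02,0,0.01],[-0.006,0.015,0,0],[0,0,0,0]]}}

```text
time_s: 23.8
tool_pos: [0.5555, -0.1558, 0.1295]
eef_rot: [0.998, 0.056, 0.026, -0.015]
force: [1.0, -1.0, -4.1]
gripper_width: 0.0115
```

```bash
python3 -c "
from h import *
wait(3);to(.558,-.1643,.09,5.8)"
```

```text
Fz [-4.7 -4.5 -4.8] mean last half -4.67 w 0.0118 tcp [ 0.5568 -0.1534  0.13  ]
t 23.95 tcp [ 0.5568 -0.1534  0.13  ] xdir 6.52 zax [ 0.051  0.035 -0.998] F [ 0.23  0.36 -4.8 ] w 0.0118
shift [-0.0023  0.0121  0.0396] turn 0.013 q7 -1.41
```

{"method": "jog_arm", "body": {"commands": [[-0.003,0.012,0.012,0.01]]}}

```text
time_s: 24.05
tool_pos: [0.558, -0.1621, 0.119]
eef_rot: [0.998, 0.055, 0.028, -0.016]
force: [0.0, -0.4, -4.9]
gripper_width: 0.0117
```

```bash
python3 -c "
from h import *
wait(3);to(.558,-.1643,.09,5.8)"
```

```text
Fz [-7.1 -4.2 -4.9] mean last half -4.58 w 0.0115 tcp [ 0.5548 -0.1656  0.1162]
t 24.2 tcp [ 0.5548 -0.1656  0.1162] xdir 5.9 zax [ 0.048  0.035 -0.998] F [-0.52 -0.11 -4.92] w 0.0115
shift [ 0.002  -0.0002  0.0263] turn 0.002 q7 -1.4
```

{"method": "jog_arm", "body": {"commands": [[0.002,0,0.014,0]]}}

```text
time_s: 24.3
tool_pos: [0.5589, -0.1652, 0.1033]
eef_rot: [0.998, 0.052, 0.027, -0.016]
force: [0.4, 0.4, -3.9]
gripper_width: 0.012
```

```bash
python3 -c "
from h import *
wait(2);to(.558,-.1643,.089,5.8)"
```

```text
Fz [-7.1 -4.5] mean last half -4.48 w 0.0121 tcp [ 0.5563 -0.1642  0.1   ]
t 24.4 tcp [ 0.5563 -0.1642  0.1   ] xdir 5.91 zax [ 0.045  0.036 -0.998] F [-1.07  0.91 -4.48] w 0.0121
shift [0.0011 0.0006 0.0111] turn 0.002 q7 -1.41
```

{"method": "jog_arm", "body": {"commands": [[0.001,0.001,0.009,0]]}}

```text
time_s: 24.5
tool_pos: [0.5586, -0.1646, 0.0912]
eef_rot: [0.998, 0.052, 0.024, -0.017]
force: [0.2, -0.4, -4.0]
gripper_width: 0.012
```

```bash
python3 -c "
from h import *
wait(3);to(.558,-.1643,.089,5.8)"
```

```text
Fz [-6.4 -6.3 -3.4] mean last half -4.82 w 0.0119 tcp [ 0.5573 -0.1645  0.09  ]
t 24.65 tcp [ 0.5573 -0.1645  0.09  ] xdir 5.92 zax [ 0.043  0.037 -0.998] F [ 0.1  -0.23 -3.39] w 0.0119
shift [ 0.0007 -0.0001  0.0011] turn 0.002 q7 -1.42
```

Within the rim (underside ~29 mm). Release and rise, then go to D.

{"method": "jog_arm", "body": {"commands": [[0,0,0.001,0],[0,0,0,0]], "claw": 0.04}}

```text
time_s: 24.85
tool_pos: [0.5588, -0.1646, 0.0903]
eef_rot: [0.998, 0.052, 0.024, -0.017]
force: [0.6, -0.6, 0.0]
gripper_width: 0.0391
```

{"method": "jog_arm", "body": {"commands": [[0,0,-0.03,0],[0,0,-0.04,0],[0,-0.03,0,0],[0,-0.045,0,0],[0,-0.045,0,0],[0,-0.045,0,0]]}}

```text
time_s: 25.45
tool_pos: [0.5442, -0.0076, 0.174]
eef_rot: [0.998, 0.044, 0.031, -0.014]
force: [1.7, 0.0, -0.9]
gripper_width: 0.0399
```

```bash
python3 -c "
from h import *
wait(2)
P,im=cloud('top',save='b1'); boxes(P,im); to(.449,.2785,.13,17)"
```

```text
Fz [0.7 1.6] mean last half 1.58 w 0.04 tcp [ 0.5439 -0.0008  0.1746]
px [233. 223.] n 811 lidz 60.9 rect [580.2 110.5] [77.5 52.4] 17.4 | rib n 186 z 82.0 [580.8 111.5] [60.2 14. ] 17.6
px [193. 230.] n 849 lidz 61.2 rect [567.5 196.9] [77.4 53.2] 10.2 | rib n 192 z 81.9 [568.5 198.8] [60.  14.4] 10.0
px [362. 235.] n 911 lidz 81.6 rect [ 546.1 -162.4] [78.5 54.3] 6.3 | rib n 207 z 102.6 [ 546.8 -162.7] [59.3 14.7] 4.7
px [146. 240.] n 863 lidz 61.1 rect [545.7 297.5] [77.3 54.4] 10.1 | rib n 204 z 81.8 [546.6 298.4] [60.  15.2] 8.9
px [201. 274.] n 874 lidz 61.1 rect [473.1 178. ] [76.3 53.4] 8.5 | rib n 198 z 81.7 [473.7 179.5] [59.9 14.6] 9.1
px [154. 286.] n 923 lidz 61.0 rect [448.8 277.3] [77. 54.] 16.8 | rib n 209 z 81.6 [449.8 278.4] [59.2 14.9] 17.9
t 25.6 tcp [ 0.5442 -0.0047  0.1741] xdir 5.5 zax [ 0.061  0.032 -0.998] F [ 0.44 -1.   -0.28] w 0.0401
shift [-0.0702 -0.2899  0.0472] turn -0.201 q7 -1.69
```

{"method": "jog_arm", "body": {"commands": [[-0.008,-0.035,0.003,-0.05],[-0.01,-0.042,0.003,-0.05],[-0.01,-0.042,0.003,-0.05],[-0.01,-0.042,0.003,-0.05],[-0.008,-0.042,0,0],[-0.008,-0.04,0,0],[-0.004,-0.025,0,0],[0,0,0,0]]}}

```text
time_s: 26.4
tool_pos: [0.4357, 0.2441, 0.1669]
eef_rot: [0.989, 0.143, 0.041, -0.009]
force: [0.1, -0.9, 0.1]
gripper_width: 0.0404
```

```bash
python3 -c "
from h import *
wait(2); to(.449,.278,.1,17)"
```

```text
Fz [-0.3 -0.1] mean last half -0.12 w 0.04 tcp [0.4372 0.2408 0.1665]
t 26.5 tcp [0.4372 0.2408 0.1665] xdir 16.2 zax [ 0.078  0.028 -0.997] F [-0.37 -0.32 -0.12] w 0.04
shift [ 0.0161 -0.0321  0.0682] turn -0.014 q7 -2.13
```

{"method": "jog_arm", "body": {"commands": [[0.016,-0.032,0.03,-0.015],[0,0,0.03,0]]}}

```text
time_s: 26.7
tool_pos: [0.4557, 0.2754, 0.1114]
eef_rot: [0.988, 0.144, 0.046, -0.008]
force: [0.2, -0.6, -0.0]
gripper_width: 0.0401
```

```bash
python3 -c "
from h import *
wait(3); to(.449,.278,.064,17)"
```

```text
Fz [-3.5 -0.6  0.6] mean last half -0.01 w 0.0399 tcp [0.453  0.27   0.1092]
t 26.85 tcp [0.453  0.27   0.1092] xdir 16.38 zax [ 0.082  0.022 -0.996] F [ 0.16 -0.18  0.58] w 0.0399
shift [-0.0054 -0.0089  0.0449] turn -0.011 q7 -2.26
```

{"method": "jog_arm", "body": {"commands": [[-0.005,-0.009,0.03,-0.01]]}}

```text
time_s: 26.95
tool_pos: [0.4523, 0.2775, 0.0824]
eef_rot: [0.988, 0.145, 0.046, -0.006]
force: [1.1, 0.4, -0.1]
gripper_width: 0.0395
```

```bash
python3 -c "
from h import *
wait(3); to(.449,.278,.065,17)"
```

```text
Fz [-2.5 -0.1 -0.3] mean last half -0.17 w 0.0401 tcp [0.4478 0.2766 0.079 ]
t 27.1 tcp [0.4478 0.2766 0.079 ] xdir 16.9 zax [ 0.08   0.02  -0.997] F [ 0.54  0.45 -0.25] w 0.0401
shift [ 0.0004 -0.0011  0.0141] turn -0.002 q7 -2.32
```

{"method": "jog_arm", "body": {"commands": [[0,-0.001,0.012,0],[0,0,0,0]]}}

```text
time_s: 27.3
tool_pos: [0.4508, 0.2772, 0.0694]
eef_rot: [0.988, 0.146, 0.043, -0.004]
force: [-0.4, -0.4, -0.9]
gripper_width: 0.0397
```

{"method": "jog_arm", "body": {"commands": [[0,0,0,0]], "claw": 0.005}}

```text
time_s: 27.4
tool_pos: [0.4516, 0.2772, 0.0704]
eef_rot: [0.988, 0.145, 0.044, -0.005]
force: [0.2, -0.3, 0.6]
gripper_width: 0.0266
```

```bash
python3 -c "
from h import *
wait(5);pose()"
```

```text
Fz [-0.   2.5  2.9  3.2  4.5] mean last half 3.53 w 0.0118 tcp [0.4514 0.2775 0.0702]
t 27.65 tcp [0.4514 0.2775 0.0702] xdir 16.77 zax [ 0.086  0.022 -0.996] F [ 0.16 -0.48  4.54] w 0.0118
```

{"method": "jog_arm", "body": {"commands": [[0,0,-0.02,0],[0,0,-0.005,0]]}}

```text
time_s: 27.85
tool_pos: [0.4482, 0.2763, 0.0947]
eef_rot: [0.988, 0.146, 0.043, -0.004]
force: [0.6, 0.7, -1.6]
gripper_width: 0.0115
```

```bash
python3 -c "
from h import *
wait(8);to(.449,.278,.065,17)"
```

```text
Fz [-2.  -2.3 -1.8 -2.4 -2.2 -2.  -1.8 -2.3] mean last half -2.05 w 0.0113 tcp [0.4474 0.2755 0.0927]
t 28.25 tcp [0.4474 0.2755 0.0927] xdir 16.77 zax [ 0.08   0.019 -0.997] F [ 0.25  0.2  -2.3 ] w 0.0113
shift [-0.0001 -0.0021  0.0278] turn -0.004 q7 -2.3
```

{"method": "jog_arm", "body": {"commands": [[0,0,0.018,0],[0,0,0.002,0]]}}

```text
time_s: 28.45
tool_pos: [0.4492, 0.2759, 0.0722]
eef_rot: [0.988, 0.146, 0.041, -0.003]
force: [-0.7, -1.3, -2.1]
gripper_width: 0.0113
```

{"method": "jog_arm", "body": {"commands": [[0,0,0,0],[0,0,0,0],[0,0,-0.03,0],[0,0,-0.04,0],[0,0,-0.02,0]], "claw": 0.04}}

```text
time_s: 28.95
tool_pos: [0.4407, 0.2747, 0.1636]
eef_rot: [0.988, 0.147, 0.039, -0.003]
force: [0.3, 0.8, -0.2]
gripper_width: 0.0398
```

```bash
python3 -c "
from h import *
to(.4571,-.2257,.15,36.8)"
```

```text
t 28.95 tcp [0.4407 0.2747 0.1636] xdir 16.87 zax [ 0.076  0.018 -0.997] F [ 0.29  0.78 -0.18] w 0.0398
shift [-0.1302  0.4836  0.0059] turn -0.348 q7 -2.21
```

{"method": "jog_arm", "body": {"commands": [[-0.008,0.03,0,0],[-0.011,0.042,0,0],[-0.011,0.042,0,0],[-0.011,0.042,0,0],[-0.011,0.042,0,0],[-0.011,0.042,0,0],[-0.011,0.042,0,0],[-0.011,0.042,0,0],[-0.011,0.042,0,0],[-0.011,0.042,0,0],[-0.006,0.025,0,0],[0,0,0,0]]}}

```text
time_s: 30.15
tool_pos: [0.4697, -0.1851, 0.1713]
eef_rot: [0.987, 0.15, 0.056, -0.002]
force: [1.1, 0.9, -1.0]
gripper_width: 0.0403
```

```bash
python3 -c "
from h import *
wait(3)
to(.4571,-.2257,.12,36.8)"
```

```text
Fz [ 0.1 -0.3 -0.6] mean last half -0.46 w 0.0401 tcp [ 0.4696 -0.1799  0.171 ]
t 30.3 tcp [ 0.4696 -0.1799  0.171 ] xdir 17.75 zax [ 0.108  0.023 -0.994] F [ 0.48  0.22 -0.63] w 0.0401
shift [-0.0314  0.0393  0.0483] turn -0.332 q7 -1.05
```

{"method": "jog_arm", "body": {"commands": [[-0.03,0.038,0.015,0],[0,0,0,-0.12],[0,0,0,-0.12],[0,0,0,-0.09]], "claw": 0.05}}

```text
time_s: 30.7
tool_pos: [0.4566, -0.2181, 0.1545]
eef_rot: [0.944, 0.326, 0.056, 0.007]
force: [0.7, -1.0, 0.0]
gripper_width: 0.0501
```

```bash
python3 -c "
from h import *
wait(3)
to(.4571,-.2257,.046,36.8)"
```

```text
Fz [ 0.3  0.2 -0.3] mean last half -0.06 w 0.05 tcp [ 0.4569 -0.2181  0.1546]
t 30.85 tcp [ 0.4569 -0.2181  0.1546] xdir 37.92 zax [ 0.112  0.024 -0.993] F [-0.13  0.66 -0.27] w 0.05
shift [-0.0157  0.0008  0.1078] turn 0.02 q7 -0.65
```

{"method": "jog_arm", "body": {"commands": [[-0.014,0.001,0.03,0.02],[0,0,0.035,0],[0,0,0.02,0]]}}

```text
time_s: 31.15
tool_pos: [0.4602, -0.2249, 0.071]
eef_rot: [0.948, 0.312, 0.06, 0.01]
force: [-0.1, 0.2, 0.3]
gripper_width: 0.0502
```

```bash
python3 -c "
from h import *
wait(3)
to(.4585,-.2255,.047,36.8)"
```

```text
Fz [-1.5 -0.4  0.5] mean last half 0.06 w 0.0496 tcp [ 0.46   -0.2247  0.0717]
t 31.3 tcp [ 0.46   -0.2247  0.0717] xdir 36.67 zax [ 0.119  0.02  -0.993] F [0.16 0.69 0.54] w 0.0496
shift [-0.0043 -0.0016  0.0244] turn -0.002 q7 -0.75
```

{"method": "jog_arm", "body": {"commands": [[-0.004,-0.002,0.021,0]]}}

```text
time_s: 31.4
tool_pos: [0.4612, -0.2257, 0.0533]
eef_rot: [0.948, 0.313, 0.062, 0.012]
force: [0.3, 0.1, -0.3]
gripper_width: 0.0496
```

{"method": "jog_arm", "body": {"commands": [[0,0,0,0]], "claw": 0.005, "newtons": 30}}

```text
time_s: 31.5
tool_pos: [0.4601, -0.2249, 0.0527]
eef_rot: [0.948, 0.312, 0.061, 0.011]
force: [0.3, -0.4, 0.2]
gripper_width: 0.0364
```

```bash
python3 -c "
from h import *
wait(6)
to(.4585,-.2255,.047,36.8)"
```

```text
Fz [ 1.8  1.  17.4  4.7  8.   7.5] mean last half 6.76 w 0.0136 tcp [ 0.4612 -0.2242  0.0549]
t 31.8 tcp [ 0.4612 -0.2242  0.0549] xdir 36.73 zax [ 0.125  0.018 -0.992] F [-3.42  4.51  7.55] w 0.0136
shift [-0.0038 -0.0011  0.0075] turn -0.001 q7 -0.77
```

{"method": "jog_arm", "body": {"commands": [[0,0,-0.002,0.14],[0,0,0,0.14],[0,0,0,0.14],[0,0,0,0.14],[0,0,0,0.14],[0,0,0,0.14],[0,0,0,0.14],[0,0,0,0.05]]}}

```text
time_s: 32.6
tool_pos: [0.4612, -0.2292, 0.0572]
eef_rot: [0.974, -0.217, 0.063, -0.021]
force: [4.1, -1.0, -16.2]
gripper_width: 0.013
```

```bash
python3 -c "
from h import *
wait(2)
to(.4585,-.2255,.047,-24)"
```

```text
Fz [-15.6 -14.8] mean last half -14.77 w 0.0129 tcp [ 0.4613 -0.2292  0.0572]
t 32.7 tcp [ 0.4613 -0.2292  0.0572] xdir -25.06 zax [ 0.131  0.014 -0.991] F [  2.5   -2.63 -14.77] w 0.0129
shift [-0.0052 -0.0015  0.0098] turn -0.018 q7 -1.56
```

Turned to −25°, the on end. Release, rise and clear to check.

{"method": "jog_arm", "body": {"commands": [[0,0,0,0],[0,0,0,0],[0,0,0,0]], "claw": 0.06}}

```text
time_s: 33.0
tool_pos: [0.4633, -0.2291, 0.0602]
eef_rot: [0.975, -0.213, 0.065, -0.021]
force: [-0.2, -1.0, 0.0]
gripper_width: 0.0564
```

{"method": "jog_arm", "body": {"commands": [[0,0,-0.03,0],[0,0,-0.04,0],[0,0,-0.045,0],[0,0,-0.03,0],[-0.02,-0.035,0,0],[-0.02,-0.035,0,0],[-0.02,-0.035,0,0],[-0.02,-0.035,0,0],[-0.015,-0.03,0,0],[0,0,0,0]]}}

```text
time_s: 34.0
tool_pos: [0.4304, -0.0321, 0.2188]
eef_rot: [0.974, -0.214, 0.074, -0.02]
force: [-0.1, -0.6, -0.9]
gripper_width: 0.0598
```

```bash
python3 -c "
from h import *
wait(4)
P,im=cloud('top',save='z1'); boxes(P,im); z=P[...,2]; pose()
m=np.zeros(z.shape,bool); m[255:300,365:420]=1; m&=(z>.055)&(z<.08); print('sw',rect(P[m][:,:2]),m.sum())
for n,b in(('sw',(170,220,110,170)),('bi',(255,315,105,170)),('oats',(325,390,105,170))):
    m=np.zeros(z.shape,bool); m[b[2]:b[3],b[0]:b[1]]=1; m&=(z>.05)&(z<.2); print(n,rect(P[m][:,:2]))
cv2.imwrite('pics/z1c.png',cv2.resize(im[90:330,110:450],None,fx=2.3,fy=2.3))"
```

```text
Fz [1.3 0.5 0.1 1.3] mean last half 0.7 w 0.0601 tcp [ 0.4307 -0.0374  0.2181]
px [233. 223.] n 794 lidz 61.1 rect [579.8 110.3] [76.8 51.6] 17.2 | rib n 186 z 81.8 [581.3 111.6] [59.9 14. ] 17.3
px [193. 230.] n 841 lidz 61.0 rect [567.6 196.9] [78.5 53.3] 10.9 | rib n 191 z 81.7 [568.3 198.4] [59.4 14.6] 10.3
px [363. 235.] n 907 lidz 81.7 rect [ 546.1 -163. ] [77.9 54.7] 6.3 | rib n 208 z 102.3 [ 546.7 -162.7] [59.3 14.7] 5.8
px [146. 241.] n 858 lidz 61.2 rect [545.4 297.7] [77.5 54.5] 10.3 | rib n 200 z 81.4 [546.3 298.6] [59.7 15. ] 10.7
px [201. 274.] n 875 lidz 61.0 rect [473.1 178.2] [76.5 53.6] 8.9 | rib n 202 z 81.4 [474.1 179.4] [59.5 14.6] 9.0
px [154. 287.] n 904 lidz 61.1 rect [446.9 276.4] [76.9 53.9] 17.5 | rib n 210 z 81.8 [447.6 277.1] [58.7 14.5] 16.7
t 34.25 tcp [ 0.4306 -0.0376  0.218 ] xdir -25.57 zax [ 0.151  0.006 -0.989] F [-0.86 -0.3  -0.31] w 0.0601
sw (array([ 457.2, -225.9]), array([57.7, 14.4]), -24.2) 225
sw (array([756.9, 187.1]), array([87. , 85.7]), -4.0)
bi (array([762.3,  -6.5]), array([95.6, 94.7]), 3.9)
oats (array([ 752.7, -158.6]), array([96.8, 93.2]), 88.5)
```

View pics/z1c.png

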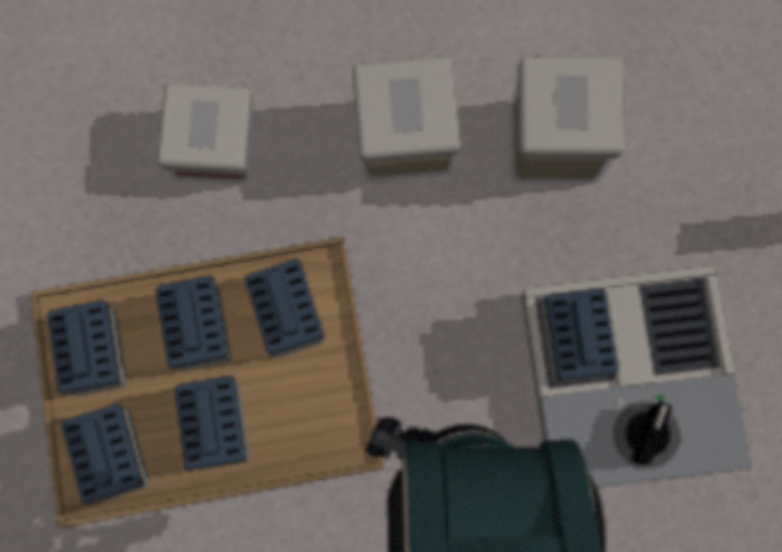

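The image shows five upright boxes on the tray, one box seated in the left bay, and the switch pointer at (660,410) by the green dot, so the dock is on. The canisters have not moved and the arm is touching nothing.

```bash
python3 -c "
from station import *
print(finish_job())"
```

```text
the job is handed in; nothing more can be done
None
```

The job is done and handed in at about 34 s of robot time. I switched the dock off, put its two dried boxes in the two free tray places, and lifted the four tray boxes in turn. One was heavy, so I seated it in the left bay, then switched the dock back on.

- **Weights:** the heavy box pulled about 4.5 N. The three light ones pulled about 2.1, 2.2 and 2.7 to 3.3 N. The 3.3 N reading for one box was above the dry maximum of about 2.8 N. On a second measurement the same box read about 2.7 N, and both readings are well under the saturated minimum of 4.3 N.
- **Last picture:** the switch bar was at −24.2°, which is the on position. The box in the bay lay flat, with its lid at 82 mm and within the 5 mm play. The five tray boxes stood upright, with lids at 61 mm. The canisters were within 1 mm of where they started, and the gripper was clear of everything.
- **Imperfections:** the tool slowly tilted to about 8.7° over the run. Setting one box down pressed it onto the tray with about 48 N through the closed fingers, well under the 120 N wrist limit. Neither moved or upset anything that I could see.

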